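# Fit the sprung paper roll into its holder

### The arm

A 6-joint arm with a two-finger parallel gripper is mounted at the origin on a cart in front of the work surface, level with it; the furniture and walls round the work are solid. World frame = base frame: x ahead of the robot, y to its left, z up, the work surface at z = 0. Lengths are in m, angles in rad, forces in N, time in s.
With the tool pointing down it reaches from about 0.35 to 0.975 m from the base axis. Payload 4.9 kg.
Tool frame: the origin (TCP) lies midway between the tips of the shut fingers; the grasp point (between the pads) lies 19 mm behind it (manip.hold_point_z is the distance from the TCP to the grasp point, in m); z points along the fingers, y is the line along which they close (so a half turn about z gives the same grasp; the last joint's range is limited). The gripper opens to 85 mm and grips with 20 to 120 N. Pads are 22 mm wide; open, the fingers measure 114 mm over their backs; the gripper's body (76 mm by 85 mm) begins 54 mm behind the grasp point. The pads swing forward as they close: fully open they stand 13 mm farther back than shut.
Start: joints at [-1.342, 0.053, 1.613, -0, 1.476, -0.119], TCP at [0.213, -0.588, 0.231] pointing down, gripper open.
Joint ranges: [-3.01, 3.01], [-1.01, 2.22], [0.06, 2.58], [-1.02, 4.17], [0.09, 2.62], [-3.14, 3.14]. Speed limits (rad/s): [2.57, 2.57, 3.14, 3.14, 3.14, 3.14].

### API

Orientations are given as a unit quaternion [w, x, y, z].
In Python, from plant import manip gives the robot as it stands. The module is installed in compiled form; this text tells all that it offers.
- The arm moves only by the shell command python3 -m jog 'ROWS' [OPENING]. ROWS is JSON, one flat list of numbers, 6 for each row, row after row: the shift along the tool's x, y, z in units of 0.1 m (1.0 is 0.1 m), then the turn, a rotation vector about the tool's x, y, z in units of 180 degrees (1.0 is 180 degrees). A call has 1 to 8 rows; each row is the pose to reach, as a shift and turn from the pose commanded when the call began, along the tool's axes at that moment, turning the shorter way round; what a row does not reach only later rows make up. A row lasts 1/8 s, in which the tool goes at most 62.5 mm and 10.7 degrees, less where a joint would pass 70% of its speed; a pose out of reach is approached as far as the arm can. A call with a number of a shift or a turn outside -1 to 1 is refused whole. A call with a gripper value outside its range is refused whole. OPENING is the finger opening in mm, from 0 to 85.4, set as the call begins (- or left out, the last holds). The fingers move at their own pace and stop on an object; the grip force is fixed at half the most. Time passes only in rows, so rows that repeat a pose let the fingers close. It gives the time, the measured TCP pose, the force, the opening and the grip force at its end, in the units of the state.
- manip.state(): the state, without advancing time (a new reading comes with each control period).
- manip.grab_frame(name): name is "scene" or "top" or "wrist"; returns a dict with "img" (384x512x3 uint8, blue, green, red), "z_map" (384x512 float32, m along the optical axis (not along the pixel's ray), 0 where there is no reading), "fx", "fy", "cx", "cy" (pixels), "xyz" and "attitude" of the camera in the world; the wrist camera has in their place "T_tool_cam" (4x4, takes a point from camera to tool coordinates, whose origin is the TCP and whose axes are the flange's). Camera axes: x right, y up, looking along -z (the intrinsics and any distortion apply to the point x, -y, -z); pixel columns grow to the right and rows downward; lengths in m; the calibration is good to about 2 mm. A picture is of the moment at which its call begins: read the wrist's pose just before it.
- manip.job_done(): hands the job in; it is judged then, once.
The state is a dict: "time": time; "joint_pos": joint angles; "joint_vel": joint speeds; "joint_efforts": joint torques, N m; "tool_pos": TCP position; "tool_rot": TCP orientation; "contact_force": force on the tool from outside, world axes, zero at the start; "ft_torque": the same for the moment, N m; "gripper_width": opening from 0.0 (shut) to 1.0 (fully open); "grasp_force": force on a finger pad.
Only numpy, scipy, OpenCV 4.12 (cv2) and the standard library are available. Lean on these libraries where they do the work, as an engineer would, in place of code of your own. Each camera call takes 0.05 s, during which the arm holds its last target. There are 200 camera calls.

### The job

The note-paper roll is missing from its wooden holder on the sideboard. Take the roll carrier with the long pins, squeeze its two upright tabs together so that it gets shorter, lower it between the holder's two end cups and let go, so that its pins spring out into both cups and it stays there. Leave the short-pinned spare carrier where it is.

Things in the scene. Friction and masses are not known exactly. Their poses are not given: they have to be found in the camera images.
- holder: Fixed dark wooden roll holder: board 90 (x) x 200 (y) x 12 mm, origin at the centre of its underside, z up. Posts 44 (x) x 16 (y) mm, 84 mm high, stand at y = +84 and -84 mm. Each has on its inner face a round steel cup that opens toward the other: bore 28, outside 35, 7 mm deep. Cup axis along y at x = 0, z = 62 mm; lips at y = +-68 mm, floors at +-75 mm. Carrier fits either way round.
- carrier_mid (a point): Carrier to use, 180 g: paper roll (diameter 48, 25 wide) on a spindle along y between two metal cheeks 4 mm thick, 68 mm over their outer faces, which stand on the surface; a pin, diameter 10, sticks out 43 mm from each (154 mm over the pin ends). 78 mm high, spindle axis 28 mm above the underside. This point: middle at full length, 39 mm up, 11 mm above the axis; z up; fixed to the roll and -y cheek.
- carrier_slide (a joint): How far the carrier is squeezed: 0 at full length, 0.034 m at most. The +y cheek then slides toward the other against a spring (2 N rising to 7.5 N): 34 mm over the cheeks, 120 mm over the pin ends, and the middle between the cheeks is at y = -17 mm in carrier_mid's frame. Squeeze the flat upright tabs (30 mm wide in x) on the outer faces of the cheeks, 10 to 50 mm above the spindle axis.
- carrier_pin_a (a point): End of the carrier's pin at -y (on the part with the roll), on the spindle axis.
- carrier_pin_b (a point): End of the carrier's pin at +y (on the sliding cheek), on the spindle axis.
- spare_mid (a point): Spare carrier, to be left alone: same roll, cheeks and frame as the other, but its pins stick out only 16 mm (100 mm over the pin ends), too short for this holder. A row of books up to 0.28 m high stands on the right of the surface (x 0.46 to 0.66, y -0.33 to -0.07 m), a vase 0.2 m high at x 0.63, y 0.39 m.

How it is judged:
By the outcome, as a careful person would: the job done as asked, in the order asked, and still so for the second after the job is handed in, with the robot touching nothing.
It also fails if it takes over 38 s, if anything falls off the work surface, if the arm or the gripper's body presses on something with over 40 N, if the wrist force passes 120 N, or if a joint passes its speed limit or range.

## Working session

There is one attempt and no reset: what is moved stays moved. The work goes in short steps, Python scripts to look and compute and a shell command to move; the robot and the scene stay as the last step left them, time stands still between calls to the robot, and variables do not carry over. Pictures are saved under pics/ and viewed, at most 10 in all, crops included, and the job is handed in when it is done.

```bash
mkdir -p pics
cat > h.py <<'E'
import numpy as np, cv2
from scipy.spatial.transform import Rotation as R
from plant import manip
def rot(q): return R.from_quat([q[1],q[2],q[3],q[0]]).as_matrix()
def cam(name):
    s=manip.state(); f=manip.grab_frame(name)
    if name=="wrist":
        T=np.eye(4);T[:3,:3]=rot(s["tool_rot"]);T[:3,3]=s["tool_pos"]
        T=T@np.array(f["T_tool_cam"])
    else:
        T=np.eye(4);T[:3,:3]=rot(f["attitude"]);T[:3,3]=f["xyz"]
    f["T"]=T; return f
def cloud(f):
    z=f["z_map"];h,w=z.shape;v,u=np.mgrid[:h,:w]
    p=np.stack([(u-f["cx"])/f["fx"]*z,-(v-f["cy"])/f["fy"]*z,-z],-1)
    P=p@f["T"][:3,:3].T+f["T"][:3,3]; P[z<=0]=np.nan
    return P
def save(f,n): cv2.imwrite("pics/"+n,f["img"])
E
python3 - <<'E'
from h import *
for n in("scene","top"):
    f=cam(n); save(f,n+".png"); np.savez(n+".npz",P=cloud(f),img=f["img"]); print(n,{k:v for k,v in f.items() if k not in("img","z_map")})
print(manip.state(), manip.hold_point_z)
a=cv2.imread("pics/scene.png");b=cv2.imread("pics/top.png")
E
```

```text
scene {'fx': 389.8322949450557, 'fy': 389.8322949450557, 'cx': 258.8319760855169, 'cy': 193.09817333088816, 'xyz': array([ 0.1595466 , -0.56412662,  0.45598603]), 'attitude': array([ 0.82531612,  0.5113918 , -0.13279624, -0.19924076]), 'T': array([[ 0.88533656,  0.1930514 , -0.42297794,  0.1595466 ],
       [-0.46469504,  0.39756309, -0.79120295, -0.56412662],
       [ 0.01541758,  0.89703665,  0.44168716,  0.45598603],
       [ 0.        ,  0.        ,  0.        ,  1.        ]])}
top {'fx': 442.777528141184, 'fy': 442.777528141184, 'cx': 259.56685582334904, 'cy': 190.2232452682988, 'xyz': array([0.36409819, 0.12821311, 0.88437183]), 'attitude': array([ 0.70752518,  0.066901  , -0.04550264, -0.70204123]), 'T': array([[ 0.01013526,  0.98733535, -0.15832305,  0.36409819],
       [-0.99951204,  0.00532475, -0.03077883,  0.12821311],
       [-0.029546  ,  0.15855774,  0.98690753,  0.88437183],
       [ 0.        ,  0.        ,  0.        ,  1.        ]])}
{'time': 0.1, 'joint_pos': array([-1.34200339e+00,  5.33039839e-02,  1.61412566e+00, -6.41896104e-07,
        1.47600688e+00, -1.18969493e-01]), 'joint_vel': array([-0.00063654, -0.00162043, -0.00334434, -0.00028596,  0.00116435,
       -0.00099197]), 'joint_efforts': array([ 7.76760899e-04, -3.94906962e+01, -3.71361065e+01, -6.16777584e-05,
        3.98484059e-03, -1.47659028e-05]), 'tool_pos': array([ 0.21288894, -0.58703791,  0.23019635]), 'tool_rot': array([-9.20528288e-04,  9.84920289e-01,  1.73006287e-01, -5.09186199e-05]), 'contact_force': array([-0.01391942, -0.22541783,  0.60187021]), 'ft_torque': array([ 0.02811354, -0.04496285, -0.01485385]), 'grasp_force': 0.0, 'gripper_width': 1.000795916669116} 0.0187
```

View pics/scene.png

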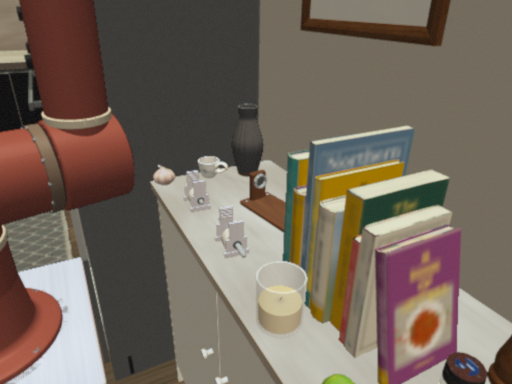

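View pics/top.png

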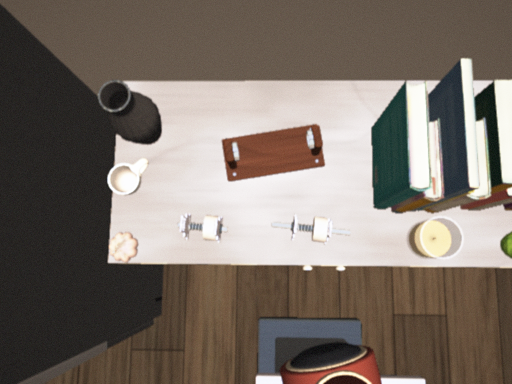

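The scene view shows the long-pin carrier near (232,232), the spare behind it and the holder board. In the top view the long-pin carrier spans cols 272-350 at row ~230, with the roll at 322. The spare is at (203,227), and the holder runs from (222,160) to (324,150). Next I measure the carrier and holder from depth.

Run:
```python
from h import *
d=np.load("top.npz");P=d["P"];img=d["img"]
def rep(n,u0,u1,v0,v1,zs):
    Q=P[v0:v1,u0:u1].reshape(-1,3);
    for a,b in zs:
        q=Q[(Q[:,2]>a)&(Q[:,2]<b)]
        if len(q)<4: print(n,a,b,len(q));continue
        (cx,cy),(w,h),an=cv2.minAreaRect((q[:,:2]*1000).astype(np.float32))
        print(n,a,b,len(q),"c",round(cx,1),round(cy,1),"wh",round(w,1),round(h,1),"ang",round(an,1),"med",np.nanmedian(q,0).round(4))
rep("table",150,220,150,200,[(-.05,.05)])
rep("car",262,362,205,255,[(.008,.1),(.015,.04),(.045,.06),(.066,.09)])
rep("hold",210,335,110,195,[(.006,.02),(.006,.1),(.06,.1),(.078,.1)])
# top-slab points per side
for n,(u0,u1,v0,v1),lo in(("car",(262,362,205,255),.066),("hold",(210,335,110,195),.076)):
    Q=P[v0:v1,u0:u1].reshape(-1,3);q=Q[Q[:,2]>lo]
    m=q[:,1].mean()
    for s in(q[q[:,1]>m],q[q[:,1]<m]): print(n,len(s),s.mean(0).round(4),s.min(0).round(4),s.max(0).round(4))
a=cv2.resize(img[205:255,255:365],None,fx=7,fy=7,interpolation=cv2.INTER_CUBIC)
b=cv2.resize(img[110:195,215:332],None,fx=6,fy=6,interpolation=cv2.INTER_CUBIC)
cv2.imwrite("pics/a.png",a)
cv2.imwrite("pics/b.png",b)
```

```text
table -0.05 0.05 3486 c 538.8 311.2 wh 103.8 146.7 ang 0.3 med [ 0.5375  0.3097 -0.0009]
car 0.008 0.1 851 c 426.9 56.4 wh 152.6 50.9 ang 85.0 med [0.4266 0.0457 0.0397]
car 0.015 0.04 418 c 427.8 56.4 wh 152.6 47.3 ang 84.3 med [0.4278 0.061  0.032 ]
car 0.045 0.06 233 c 427.1 57.8 wh 65.3 32.7 ang 85.1 med [0.4249 0.04   0.0494]
car 0.066 0.09 94 c 427.4 56.3 wh 68.0 27.7 ang 83.9 med [0.4266 0.0279 0.076 ]
hold 0.006 0.02 3551 c 582.9 130.0 wh 90.6 199.6 ang 9.8 med [0.5775 0.1292 0.0109]
hold 0.006 0.1 4246 c 582.9 130.0 wh 90.6 199.6 ang 9.8 med [0.5782 0.129  0.0112]
hold 0.06 0.1 576 c 582.7 129.9 wh 44.3 183.7 ang 9.4 med [0.5802 0.0637 0.0804]
hold 0.078 0.1 396 c 582.9 129.9 wh 43.6 183.7 ang 9.3 med [0.5821 0.1982 0.0819]
car 44 [0.4304 0.088  0.0759] [0.4172 0.0843 0.0671] [0.4445 0.0915 0.0801]
car 50 [0.4238 0.0254 0.0754] [0.4103 0.0227 0.0671] [0.4378 0.0283 0.0794]
hold 223 [0.5687 0.2103 0.0813] [0.5479 0.1963 0.0763] [0.5909 0.223  0.086 ]
hold 222 [0.5956 0.0494 0.0811] [0.5743 0.0375 0.076 ] [0.618  0.0635 0.0873]
```

View pics/a.png

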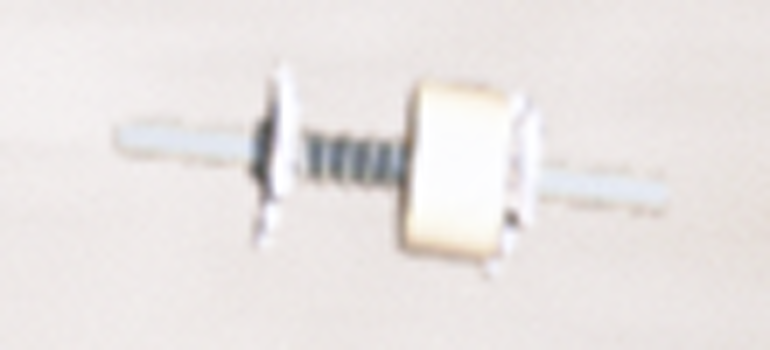

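View pics/b.png

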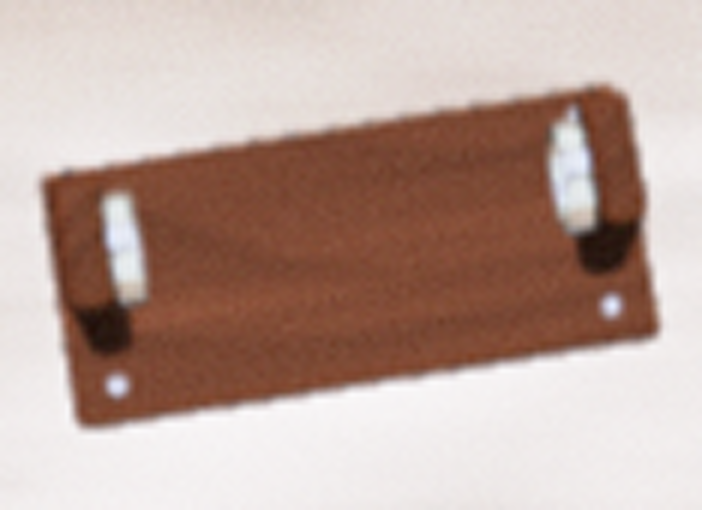

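Carrier: centre (0.427, 0.056), yaw about -5.5°, 68 mm over the cheeks and 153 mm over the pins, which matches the long-pin one. Holder: centre (0.583, 0.130), yaw +9.5°, board 90x200, also a match. The crops confirm that the roll sits at the carrier's -y cheek. Moving over the carrier, bowing clear of the books.

```bash
cat > go.py <<'E'
import sys
from h import *
s=manip.state(); x,y,z,yaw=map(float,sys.argv[1:5]); M=rot(s["tool_rot"])
c,n=np.cos(np.radians(yaw)),np.sin(np.radians(yaw))
D=np.array([[c,n,0],[n,-c,0],[0,0,-1]])
print("t",s["time"],"tcp",s["tool_pos"].round(4),"x-yaw",np.degrees(np.arctan2(M[1,0],M[0,0])).round(2),"F",s["contact_force"].round(1),"w",round(s["gripper_width"]*85.4,1),"gf",s["grasp_force"])
print("row",((M.T@(np.array([x,y,z])-s["tool_pos"]))/.1).round(3),(R.from_matrix(M.T@D).as_rotvec()/np.pi).round(4))
E
python3 -m jog '[0.36,-0.5,0,0,0,0, 0.72,-1,0,0,0,0]' 85
python3 -m jog '[0.36,-0.5,0,0,0,0, 0.72,-1,0,0,0,0]'
python3 -m jog '[0.36,-0.5,0,0,0,0, 0.72,-1,0,0,0,0]'
python3 -m jog '[0.36,-0.5,0,0,0,0, 0.72,-1,0,0,0,0, 0.72,-1,0,0,0,0]'
python3 go.py .427 .0564 .16 -5.5
```

```text
time: 0.35
tool_pos: [0.2466, -0.4676, 0.2302]
tool_rot: [-0.001, 0.985, 0.172, 0.0]
contact_force: [0.4, 0.8, 0.3]
gripper_width: 0.994
grasp_force: 0.0
time: 0.6
tool_pos: [0.2803, -0.3484, 0.2307]
tool_rot: [-0.0, 0.985, 0.173, 0.0]
contact_force: [1.1, -0.3, 0.5]
gripper_width: 0.999
grasp_force: 0.0
time: 0.85
tool_pos: [0.3138, -0.2299, 0.2308]
tool_rot: [-0.0, 0.985, 0.173, 0.0]
contact_force: [0.9, 0.2, 0.6]
gripper_width: 0.992
grasp_force: 0.0
time: 1.23
tool_pos: [0.348, -0.1096, 0.231]
tool_rot: [-0.0, 0.984, 0.178, 0.0]
contact_force: [0.3, -0.3, 0.0]
gripper_width: 0.995
grasp_force: 0.0
t 1.225 tcp [ 0.348  -0.1096  0.231 ] x-yaw 20.46 F [ 0.3 -0.3  0. ] w 85.0 gf 0.0
row [ 1.32  -1.279  0.711] [-1.000e-04 -2.000e-04  1.442e-01]
```

```bash
python3 -m jog '[0.4,-0.4,0,0,0,0, 0.8,-0.8,0,0,0,0]' | head -2
python3 -m jog '[0.26,-0.24,0.2,0,0,0.048, 0.52,-0.48,0.4,0,0,0.096, 0.52,-0.48,0.71,0,0,0.144, 0.52,-0.48,0.71,0,0,0.144]' | head -2
python3 - <<'E'
from h import *
f=cam("wrist");save(f,"w1.png");P=cloud(f)
q=P[P[...,2]>.066];q=q[(abs(q[:,0]-.427)<.06)&(abs(q[:,1]-.056)<.06)&(q[:,2]<.09)]
print(len(q))
m=(q[:,1].min()+q[:,1].max())/2
a,b=q[q[:,1]>m],q[q[:,1]<m]
for s in(a,b):print(len(s),s.mean(0).round(4),s.min(0).round(4),s.max(0).round(4))
print(cv2.minAreaRect((q[:,:2]*1000).astype(np.float32)))
E
python3 go.py .427 .0564 .036 -5.5
```

```text
time: 1.48
tool_pos: [0.3958, -0.0111, 0.2312]
time: 1.98
tool_pos: [0.426, 0.0512, 0.1572]
512
262 [0.4331 0.0869 0.0765] [0.4171 0.0842 0.0668] [0.4469 0.0906 0.0802]
250 [0.4272 0.025  0.0765] [0.4109 0.0212 0.0661] [0.4406 0.028  0.0798]
((428.8690185546875, 56.186058044433594), (68.16797637939453, 29.796855926513672), 84.32997131347656)
t 2.025 tcp [0.4272 0.051  0.1592] x-yaw -5.93 F [ 0.2 -0.7  1.1] w 85.0 gf 0.0
row [-0.003 -0.054  1.232] [ 0.0001  0.001  -0.0024]
```

View pics/w1.png

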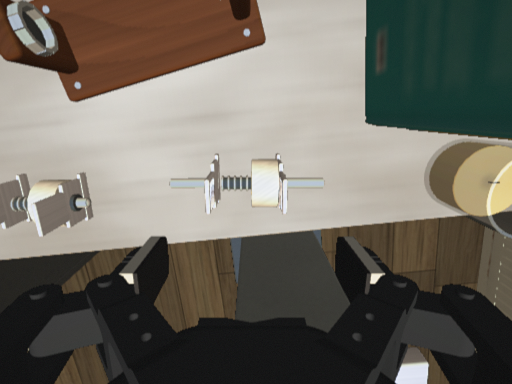

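The wrist view shows the carrier centred between the fingers at about (246,183), pins level with the closing line. The depth centre is (0.4285, 0.0562), yaw -5.7°, which agrees with the top view. Descending.

```bash
python3 -m jog '[0.01,-0.05,0,0,0,0, 0.01,-0.05,0.45,0,0,0, 0.01,-0.05,0.75,0,0,0, 0.01,-0.05,0.95,0,0,0]' | head -2
python3 -m jog '[0,0,0.14,0,0,0, 0,0,0.28,0,0,0, 0,0,0.28,0,0,0]'
python3 go.py .428 .0562 .036 -5.7
```

```text
time: 2.52
tool_pos: [0.43, 0.0565, 0.0654]
time: 2.9
tool_pos: [0.429, 0.0568, 0.0368]
tool_rot: [0.0, 0.999, -0.052, -0.001]
contact_force: [0.6, 0.1, -0.2]
gripper_width: 0.999
grasp_force: 0.0
t 2.9 tcp [0.429  0.0568 0.0368] x-yaw -5.99 F [ 0.6  0.1 -0.2] w 85.3 gf 0.0
row [-0.01   0.007  0.008] [ 0.      0.0004 -0.0016]
```

Squeezing in steps, raising as the pads swing forward.

```bash
python3 -m jog '[0,0,0,0,0,0, 0,0,0,0,0,0]' 66
python3 -m jog '[0,0,-0.01,0,0,0, 0,0,-0.025,0,0,0]' 55
python3 -m jog '[0,0,-0.01,0,0,0, 0,0,-0.02,0,0,0]' 44
```

```text
time: 3.15
tool_pos: [0.4304, 0.0567, 0.0385]
tool_rot: [0.0, 0.999, -0.052, 0.001]
contact_force: [0.1, -0.5, 2.6]
gripper_width: 0.769
grasp_force: 3.9
time: 3.4
tool_pos: [0.4298, 0.0569, 0.0403]
tool_rot: [-0.0, 0.999, -0.052, 0.001]
contact_force: [0.5, -0.6, -2.0]
gripper_width: 0.642
grasp_force: 4.2
time: 3.65
tool_pos: [0.4299, 0.0569, 0.0422]
tool_rot: [-0.0, 0.999, -0.052, 0.001]
contact_force: [1.3, -0.4, 0.8]
gripper_width: 0.518
grasp_force: 5.9
```

```bash
python3 -m jog '[0,0,-0.01,0,0,0, 0,0,-0.01,0,0,0, 0,0,-0.01,0,0,0, 0,0,-0.01,0,0,0]' 28
python3 -m jog '[0,0,-0.1,0,0,0, 0,0,-0.3,0,0,0, 0,0,-0.6,0,0,0, 0,0,-0.9,0,0,0, 0,0,-0.9,0,0,0]'
python3 - <<'E'
from h import *
f=cam("wrist");save(f,"w2.png")
E
python3 go.py .583 .130 .16 9.5
```

```text
time: 4.15
tool_pos: [0.4302, 0.0568, 0.0438]
tool_rot: [-0.0, 0.999, -0.052, 0.001]
contact_force: [0.4, 0.6, 6.8]
gripper_width: 0.371
grasp_force: 61.9
time: 4.78
tool_pos: [0.4306, 0.0569, 0.1347]
tool_rot: [-0.0, 0.999, -0.052, 0.002]
contact_force: [0.1, 0.3, -2.0]
gripper_width: 0.367
grasp_force: 61.1
t 4.825 tcp [0.4293 0.0569 0.1327] x-yaw -5.99 F [ 0.1  0.1 -2.8] w 32.0 gf 61.05368614196777
row [ 1.452 -0.887 -0.272] [-0.     -0.0002 -0.0861]
```

View pics/w2.png

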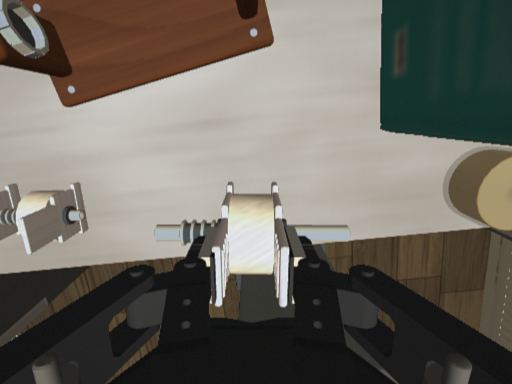

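The carrier is held level and fully squeezed, pins spanning cols 155-349 at row 233. The spare is untouched. Moving over the holder.

```bash
python3 -m jog '[0.2,-0.1,-0.3,0,0,0, 0.5,-0.3,-0.32,0,0,0, 0.9,-0.55,-0.32,0,0,0, 0.95,-0.58,-0.32,0,0,0]'|head -2
python3 -m jog '[0.3,-0.18,0,0,0,-0.03, 0.5,-0.307,0,0,0,-0.06, 0.5,-0.307,0,0,0,-0.086, 0.5,-0.307,0,0,0,-0.086, 0.5,-0.307,0,0,0,-0.086]'|head -2
python3 go.py .583 .130 .165 9.5
python3 - <<'E'
from h import *
s=manip.state()
f=cam("wrist");P=cloud(f);save(f,"w3.png");np.savez("w3.npz",P=P)
M=rot(s["tool_rot"]);L=(P-s["tool_pos"])@M   # tool coords
a=cv2.cvtColor(f["img"],cv2.COLOR_BGR2HSV)
# pins: tool |y|>.036, near tool x 0, z in -.0..+.03
m=(abs(L[...,0])<.012)&(L[...,2]>-.005)&(L[...,2]<.03)&(abs(L[...,1])>.045)&(abs(L[...,1])<.08)
for sg in(1,-1):
    q=L[m&(L[...,1]*sg>0)];print("pin tool",sg,len(q),q.mean(0).round(4),q.min(0).round(4),q.max(0).round(4))
# posts tops
m=(P[...,2]>.076)&(P[...,2]<.092)&(abs(P[...,0]-.583)<.06)&(abs(P[...,1]-.13)<.11)&(L[...,2]>.05)
q=P[m];print("post",len(q),q.mean(0).round(4))
for sg in(1,-1):
    t=q[(q[:,1]-.13)*sg>.05]
    if len(t): print(len(t),t.mean(0).round(4),t.min(0).round(4),t.max(0).round(4),[np.round(k,1) for k in cv2.minAreaRect((t[:,:2]*1000).astype(np.float32))])
E
```

```text
time: 5.32
tool_pos: [0.5299, 0.1054, 0.1616]
time: 5.95
tool_pos: [0.5817, 0.1296, 0.1636]
t 5.95 tcp [0.5817 0.1296 0.1636] x-yaw 9.41 F [-0.2 -0.3 -1.3] w 31.5 gf 61.092270612716675
row [ 0.013 -0.002 -0.014] [-0.      0.0007 -0.0005]
pin tool 1 335 [0.     0.0513 0.011 ] [-0.0054  0.0451  0.0085] [0.004  0.059  0.0151]
pin tool -1 372 [-0.0002 -0.0517  0.0123] [-0.0069 -0.0595  0.0094] [ 0.004  -0.045   0.0169]
post 2476 [0.5854 0.1306 0.0824]
1239 [0.5719 0.2093 0.0825] [0.5481 0.1955 0.076 ] [0.5918 0.2226 0.0867] [array([570.6, 208.9]), array([44.1, 24.2]), np.float64(10.2)]
1237 [0.5989 0.0517 0.0823] [0.5771 0.0378 0.076 ] [0.62   0.0649 0.0864] [array([598.1,  51.7]), array([42.6, 24.3]), np.float64(8.3)]
```

View pics/w3.png

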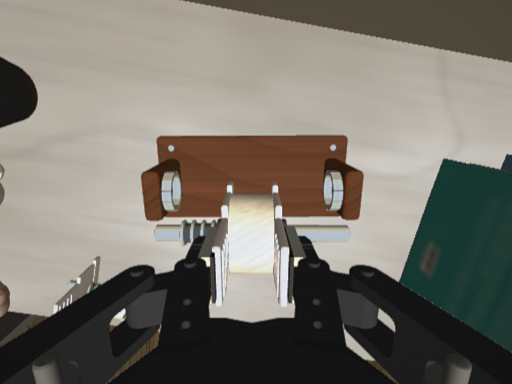

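The wrist view shows the held carrier square over the holder: cups at (172,190) and (334,190), pins spanning 155-349. It appears lower in the image only because of parallax. The measured holder centre is (0.584, 0.130), yaw 9.6°, and the pin axis is 15.5 mm beyond the TCP, as predicted. Lowering so the pin axis comes to z≈0.058.

```bash
python3 -m jog '[0.02,0,0.2,0,0,0, 0.02,0,0.4,0,0,0, 0.02,0,0.6,0,0,0, 0.02,0,0.75,0,0,0, 0.02,0,0.9,0,0,0, 0.02,0,0.9,0,0,0]'
python3 go.py .584 .1302 .0735 9.6
```

```text
time: 6.75
tool_pos: [0.5837, 0.1301, 0.0729]
tool_rot: [0.0, 0.997, 0.083, -0.002]
contact_force: [-0.1, -0.6, -2.0]
gripper_width: 0.37
grasp_force: 61.1
t 6.75 tcp [0.5837 0.1301 0.0729] x-yaw 9.49 F [-0.1 -0.6 -2. ] w 31.6 gf 61.10237002372742
row [ 0.003 -0.    -0.006] [-0.0001  0.001  -0.0006]
```

```bash
python3 -m jog '[0,0,0.005,0,0,0, 0,0,0.01,0,0,0, 0,0,0.01,0,0,0]' 42
python3 -m jog '[0,0,0.01,0,0,0, 0,0,0.02,0,0,0, 0,0,0.02,0,0,0]' 50
python3 -m jog '[0,0,0.01,0,0,0, 0,0,0.02,0,0,0, 0,0,0.02,0,0,0]' 57
python3 - <<'E'
from h import *
f=cam("wrist");save(f,"w4.png")
E
```

```text
time: 7.12
tool_pos: [0.5853, 0.1303, 0.0745]
tool_rot: [-0.0, 0.997, 0.083, 0.001]
contact_force: [-0.4, -1.0, -1.7]
gripper_width: 0.492
grasp_force: 6.0
time: 7.5
tool_pos: [0.5847, 0.1302, 0.0716]
tool_rot: [-0.0, 0.997, 0.083, -0.0]
contact_force: [0.2, 0.2, -2.1]
gripper_width: 0.588
grasp_force: 4.8
time: 7.88
tool_pos: [0.5847, 0.1302, 0.0696]
tool_rot: [0.0, 0.997, 0.083, -0.0]
contact_force: [0.2, 0.3, -1.8]
gripper_width: 0.668
grasp_force: 3.8
```

View pics/w4.png

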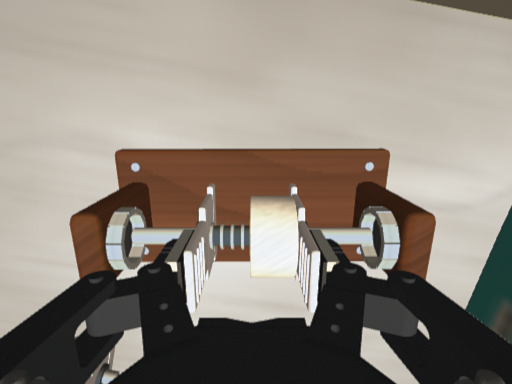

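Both pins are inside their cups: left at (135,237), right at (370,237). Opening the rest of the way.

```bash
python3 -m jog '[0,0,0.01,0,0,0, 0,0,0.02,0,0,0, 0,0,0.02,0,0,0]' 64
python3 -m jog '[0,0,0,0,0,0, 0,0,0,0,0,0, 0,0,0,0,0,0]' 70
python3 -m jog '[0,0,0,0,0,0, 0,0,0,0,0,0, 0,0,0,0,0,0]' 85
python3 - <<'E'
from h import *
f=cam("wrist");save(f,"w5.png")
E
python3 go.py .5845 .1302 .15 9.5
```

```text
time: 8.3
tool_pos: [0.585, 0.1301, 0.0678]
tool_rot: [0.0, 0.997, 0.083, 0.0]
contact_force: [-0.6, -1.5, -2.2]
gripper_width: 0.75
grasp_force: 2.3
time: 8.68
tool_pos: [0.585, 0.1304, 0.0681]
tool_rot: [-0.0, 0.997, 0.083, 0.0]
contact_force: [0.2, 0.0, -0.5]
gripper_width: 0.822
grasp_force: 0.0
time: 9.05
tool_pos: [0.5849, 0.1303, 0.0678]
tool_rot: [-0.0, 0.997, 0.083, 0.0]
contact_force: [-1.0, -1.0, 0.0]
gripper_width: 0.995
grasp_force: 0.0
t 9.1 tcp [0.5849 0.1302 0.0678] x-yaw 9.49 F [0.5 0.7 0.2] w 85.0 gf 0.0
row [-0.004 -0.    -0.822] [ 0.     -0.     -0.0001]
```

View pics/w5.png

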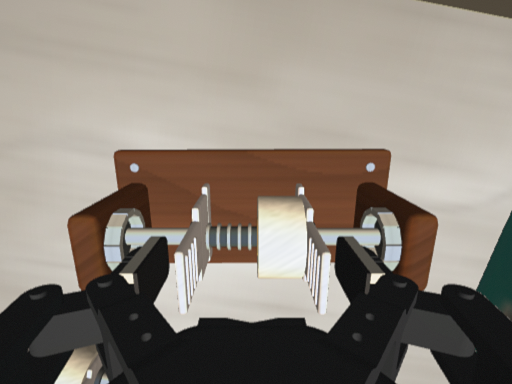

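The fingers are clear of the tabs. The carrier sits upright with its pins in both cups at (122,237) and (382,237). Backing off straight up and checking.

```bash
python3 -m jog '[0,0,-0.2,0,0,0, 0,0,-0.5,0,0,0, 0,0,-0.9,0,0,0, 0,0,-1,0,0,0]'|head -4
python3 -m jog '[0,0,-0.4,0,0,0, 0,0,-0.8,0,0,0, 0,0,-0.8,0,0,0, 0,0,-0.8,0,0,0, 0,0,-0.8,0,0,0, 0,0,-0.8,0,0,0]'|head -4
python3 - <<'E'
from h import *
f=cam("wrist");save(f,"w6.png");P=cloud(f)
M=rot([0,.997,.083,0]);c=np.array([.5845,.1302,0]);L=(P-c)@M  # holder coords: x, -y, -z
print("size ok; pts along pin by |y|:")
for a,b in((-.072,-.060),(-.060,-.045),(.045,.060),(.060,.072)):
    m=(abs(L[...,0])<.004)&(L[...,1]>a)&(L[...,1]<b)&(P[...,2]>.03)&(P[...,2]<.072);print(a,b,m.sum(),np.median(P[m][:,2]).round(4) if m.any() else None)
m=(P[...,2]>.087)&(abs(L[...,0])<.04)&(abs(L[...,1])<.06)&(P[...,2]<.12)
q=L[m];
for sg in(1,-1):
    t=q[q[:,1]*sg>0];print("tab",len(t),t.mean(0).round(4),t.min(0).round(4),t.max(0).round(4))
E
```

```text
time: 9.6
tool_pos: [0.5872, 0.1305, 0.1731]
tool_rot: [-0.0, 0.997, 0.083, 0.004]
contact_force: [0.2, -0.5, 1.2]
time: 10.35
tool_pos: [0.5842, 0.1302, 0.2461]
tool_rot: [0.0, 0.997, 0.083, -0.001]
contact_force: [-0.9, -0.2, 0.7]
size ok; pts along pin by |y|:
-0.072 -0.06 71 0.0615
-0.06 -0.045 90 0.0618
0.045 0.06 85 0.0623
0.06 0.072 68 0.0619
tab 175 [ 0.0008  0.029  -0.1043] [-0.0151  0.0269 -0.109 ] [ 0.0143  0.032  -0.0878]
tab 174 [ 0.0006 -0.0298 -0.1043] [-0.0149 -0.0327 -0.1089] [ 0.0143 -0.0276 -0.0871]
```

View pics/w6.png

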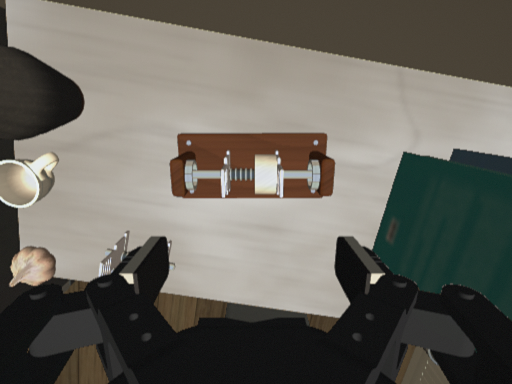

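The carrier is held level and upright. Its pins reach both cups, at (192,175) and (314,175), the pin axis is at z≈0.057 inside the 0.048-0.076 bores, and it measures about 64 mm over the cheeks, as expected when sprung. The spare is still in place.

```bash
python3 -c "
from plant import manip
print(manip.job_done(), manip.state()['time'])"
```

```text
the job is handed in; nothing more can be done
the job is handed in; nothing more can be done
```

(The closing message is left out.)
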